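Load the toy-wheel drilling jig

ROBOT

A 7-joint arm with a two-finger parallel gripper is mounted at the origin on the work surface. World frame = base frame: x ahead of the robot, y to its left, z up, the work surface at z = 0. Lengths are in m, angles in rad, forces in N, time in s.
With the tool pointing down it reaches from about 0.4 to 0.85 m from the base axis. Payload 6.9 kg.
Tool frame: the origin (TCP) lies midway between the tips of the shut fingers; the grasp point (between the pads) lies behind it (ctrl.pinch_z is the z of the grasp point in the tool frame, in m); z points along the fingers, y is the line along which they close (so a half turn about z gives the same grasp; the last joint's range is limited). The gripper opens to 85 mm and grips with 20 to 120 N. Pads are 22 mm wide; open, the fingers measure 114 mm over their backs; the gripper's body (76 mm by 85 mm) begins 54 mm behind the grasp point. The pads swing forward as they close: fully open they stand 13 mm farther back than shut.
Start: joints at [1.278, 0.507, -0.238, 1.5, 0.126, 1.149, -0.155], TCP at [0.242, -0.576, 0.231] pointing down, gripper open.
Joint ranges: [-3.08, 3.08], [-0.24, 2.05], [-1.43, 1.35], [0, 2.5], [-1.52, 4.66], [0.17, 1.96], [-2.89, 2.89]. Speed limits (rad/s): [2.39, 2.39, 3.14, 3.14, 3.14, 3.14, 3.14].

INTERFACE

Orientations are given as a unit quaternion [w, x, y, z].
In Python, from station import ctrl, get_state, vision, ticket, models gives the robot as it stands. Calls block until the motion is done:
- ctrl.movep(position, orientation): joint-space move of the TCP to a pose.
- ctrl.movel(position, frame=None, max_speed=0.15): straight line of the TCP; frame=None keeps the orientation; max_speed is the mean speed in m/s.
- ctrl.set_joints(angles): joint-space move.
- ctrl.ungrasp() and ctrl.close_gripper(force=None): open the fingers fully, or close them until they stop; force is the grip in N (None keeps the last).
- ctrl.pause(seconds).
- ctrl.ik(position, orientation): joint angles nearest the present ones, or None.
- get_state(): the state.
- vision.grab_frame(name): name is "side" or "top"; returns (picture, depth): 420x560x3 uint8, blue, green, red; 420x560 float32, m along the optical axis (not along the pixel's ray), 0 where there is no reading.
- vision.camera_info(name): a dict with "mtx" (3x3 intrinsics, pixels), "R" (3x3) and "t" (3): a world point X has camera coordinates R X + t. Camera axes: x right, y down, z forward; pixel columns grow to the right and rows downward; lengths in m; the calibration is good to about 2 mm. A picture is of the moment at which its call begins. camera_info takes no time and is no camera call.
A pose or a line that the arm cannot do raises ctrl.Unreachable and nothing moves.
- ticket.close_job(): hands the job in; it is judged then, once.
Trained networks look in the newest picture that a camera, given by its name, has taken for a name from the list of things; names that differ only in an ending like _2 or _b are one class to them, and where a whole thing is asked for, a point or a joint stands for the part that bears it (a point fixed in the world has none). Each returns a list of dicts, best first, with "p" (0 to 1); they miss things now and then, are a little off and sometimes report something else, mostly with a low value. They report only what shows in the picture. A call takes as long as a camera call. They do not tell look-alikes from the thing itself.
- models.recognise(camera, target): "point" ([column, row] in pixels, amid what is visible of it).
- models.masks_of(camera, target): "mask" (420x560 bool, what is visible of it) and "point" ([column, row] in pixels, amid what is visible of it).
The state is a dict: "time": time; "qpos": joint angles; "qd": joint speeds; "tau": joint torques, N m; "tcp_pos": TCP position; "eef_rot": TCP orientation; "contact_force": force on the tool from outside, world axes, zero at the start; "wrist_torque": the same for the moment, N m; "width": finger opening in m; "gripper_force": force on a finger pad.
Only numpy, scipy, OpenCV 4.12 (cv2) and the standard library are available. Lean on these libraries where they do the work, as an engineer would, in place of code of your own. Each camera call takes 0.05 s, during which the arm holds its last target. There are 200 camera calls.

TASK

Get the drilling jig ready for its next toy wheel: take the long gauge bar off the jig's rails and lay it flat along the tops of both uprights of its rest, lengthwise and about centred. In its place lay the large wheel that has a raised hub, hub up, on the jig's two narrow rails and slide it along them under the drill bridge, without ramming it, until its rim touches both stop pins; leave the other things on the bench where they are.

Things in the scene. Friction and masses are not known exactly. Their poses are not given: they have to be found in the camera images.
- jig: Drilling jig, fixed (place and heading vary). Origin: centre of the underside of its plywood base, 190 (x) x 125 (y) x 12 mm; x runs along the rails from the open loading end to the pins. Two aluminium rails, 6 mm wide, centre lines at y = +18 and -18 mm, from x = -90 to +75 mm, tops 42 mm above the bench. Two upright steel stop pins stand beyond the bridge, tops 56 mm above the bench.
- bridge (a point): Middle of the top of the jig's drill bridge, at jig x = 35 mm, y = 0, 90 mm above the bench; axes as the jig's. A level bar, 24 mm (x) x 120 mm (y), underside 80 mm above the bench, with a drill bush 6 mm high on top. Its two posts, 20 mm (x) x 14 mm (y), are centred at y = +53 and -53 mm: 92 mm free between them.
- nest (a point): Where the centre of the wheel's underside is when the wheel lies on the rails touching both pins: jig x = 35 mm, y = 0, at rail-top height (42 mm). Axes as the jig's.
- pin_left (a point): Axis of the stop pin on the jig's +y side, at rail-top height: jig x = 64.75 mm, y = 22 mm. Pin radius 5 mm; a touching wheel's centre is 37 mm from this axis.
- pin_right (a point): Axis of the stop pin on the jig's -y side, at rail-top height: jig x = 64.75 mm, y = -22 mm. Pin radius 5 mm.
- rest: Wooden rest for the gauge bar, fixed to the bench (place and heading vary). Origin: centre of the underside of its base, 140 (x) x 50 (y) x 10 mm. Two uprights at x = +50 and -50 mm, each 10 mm thick (x), 30 mm wide (y), with flat tops 70 mm above the bench. The bar is to lie along its x axis, either way round.
- rest_top (a point): Midpoint between the tops of the rest's two uprights, 70 mm above the bench. Axes as the rest's.
- bar: Plain wooden gauge bar, 180 (x) x 22 (y) x 20 (z) mm, about 60 g. Origin: centre of its underside; x along its length. At the start it lies flat across the jig's rails, more or less square to them, between the loading end and the bridge.
- wheel: The wheel to load: wooden disc 64 mm in diameter, 16 mm thick, with a round hub 24 mm in diameter that rises a further 14 mm in the middle of the upper face (30 mm in all); about 50 g. Origin: centre of its underside; z is the wheel's axis, towards the hub. At the start it lies flat on the bench, hub up.
- small_wheel: Bystander: like the wheel but only 46 mm in diameter (16 mm thick, hub 24 mm in diameter, 14 mm high). Origin: centre of its underside.
- plain_disc: Bystander: wooden disc 64 mm in diameter, 16 mm thick, without a hub. Origin: centre of its underside.
- glue: Bystander: white plastic glue bottle, 56 mm in diameter, 150 mm tall. Origin: centre of its underside.
- jar: Bystander: glass jar with steel lid, 64 mm in diameter, 80 mm tall. Origin: centre of its underside.
- hammer: Bystander: hammer lying on the bench, 260 mm long (x, head at +x; head about 90 mm along y), 26 mm high. Origin: middle of its length, at bench height.
- brush: Bystander: bench brush lying on the bench, 200 mm long (x), 42 mm wide, 20 mm high. Origin: middle of its length, at bench height.
- block: Bystander: wooden block 90 (x) x 45 (y) x 40 mm. Origin: centre of its underside.
- tin: Bystander: steel tin, 60 mm in diameter, 45 mm tall. Origin: centre of its underside.
There are look-alikes about, which are no part of the job. Leave any green or yellow look-alike of the wheel alone.

How it is judged:
At the end, for the whole second after the job is handed in: The gauge bar lies flat on the tops of both uprights of the rest, along it within 0.15 rad, its middle within 20 mm lengthwise and 9 mm sideways of the rest's; the large hubbed wheel lies flat on the rails, hub up, under the bridge, its rim within 2.5 mm of each stop pin; both released and at rest (x of bar in the frame of rest_top between -0.02 and 0.02 m and y of bar in the frame of rest_top between -0.009 and 0.009 m and angle between the x axis of bar and the x axis of rest_top, either way round below 0.15 rad and height (world z) of bar between 0.066 and 0.076 m and angle between each of bar, wheel's own z axis and vertical below 0.06 rad and horizontal distance between wheel and pin_left below 0.0395 m and horizontal distance between wheel and pin_right below 0.0395 m and horizontal distance between wheel and nest below 0.006 m and height (world z) of wheel between 0.0395 and 0.0455 m and linear speed of each of bar, wheel below 0.02 m/s); the robot touches nothing.
It fails at once if another thing on the bench is shifted by more than 30 mm (distance of any of small_wheel, plain_disc, glue, jar, hammer, brush, block, tin from where it was at the start of the episode above 0.03 m).
It fails at once if the wheel is rammed into the jig or dropped hard on it (over 40 N between them) (contact force between wheel and jig above 40 N).
It also fails if it takes over 64 s, if anything falls off the work surface, if the arm or the gripper's body presses on something with over 40 N, if the wrist force passes 120 N, or if a joint passes its speed limit or range.

## Working session

There is one attempt and no reset: what is moved stays moved. The work goes in short steps, each a Python script; the robot and the scene stay as the last script left them, time stands still between calls to the robot, and variables do not carry over. Pictures are saved under pics/ and viewed, at most 10 in all, crops included, and the job is handed in when it is done.

```bash
ls; mkdir -p pics; python3 - <<'E'
from station import ctrl, get_state, vision, ticket, models
import cv2, numpy as np
for n in ("top","side"):
    im,d=vision.grab_frame(n); cv2.imwrite(f"pics/{n}0.png",im); np.save(f"{n}0.npy",d)
    c=vision.camera_info(n); print(n,-c["R"].T@c["t"],c["R"][2],c["mtx"][0,0])
s=get_state(); print(s["time"],s["tcp_pos"],s["eef_rot"],s["width"],ctrl.pinch_z)
E
```

```text
pics
top [0.50415975 0.01480993 1.07085876] [ 0.04257874  0.0028805  -0.99908896] 437.92280759855316
side [-0.08848416  0.93790836  0.81471254] [ 0.49117424 -0.68454893 -0.53864704] 522.0562048488582
0.1 [ 0.24190379 -0.57581987  0.23051662] [-7.69891542e-04  9.80282968e-01  1.97597292e-01 -1.44931943e-04] 0.0855496976098324 -0.0187
```

View pics/top0.png

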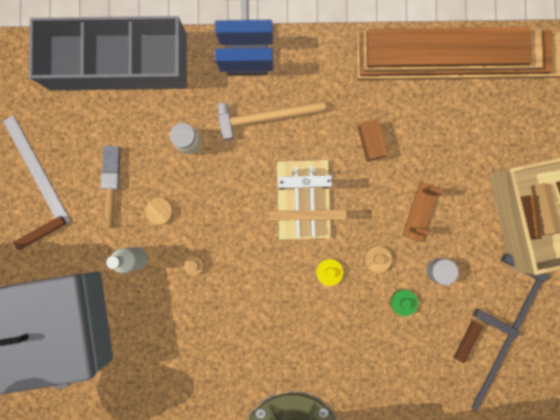

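View pics/side0.png

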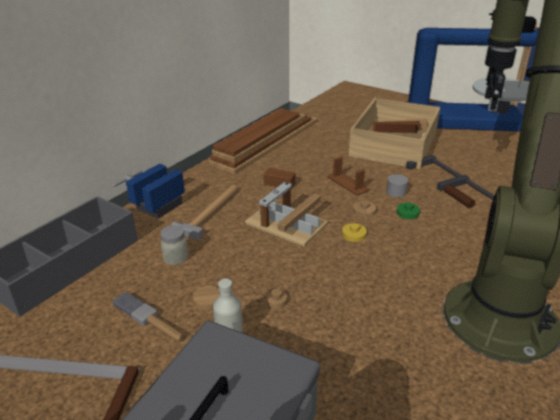

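The top view shows the jig at (305,200) with the bar across it at (307,215). The rest is at (421,212) and the plain-wood hubbed wheel at (378,259). Yellow (330,272) and green (404,303) are look-alikes; the small wheel is at (193,267) and the plain disc at (158,210).

```bash
cat > h.py <<'E'
import numpy as np, cv2
from station import ctrl, get_state, vision, ticket, models
def cloud(d,n):
    c=vision.camera_info(n); v,u=np.indices(d.shape)
    r=np.stack([(u-c["mtx"][0,2])/c["mtx"][0,0],(v-c["mtx"][1,2])/c["mtx"][1,1],np.ones_like(d)],-1)*d[...,None]
    return (r-c["t"])@c["R"]          # R^T (r-t)
def rect(P):
    q=(P[:,:2]*1000).astype(np.float32); (cx,cy),(w,h),a=cv2.minAreaRect(q)
    if w<h: w,h,a=h,w,a+90
    return np.round([cx,cy,w,h,(a+90)%180-90],1), np.round(np.median(P,0)*1000,1), len(P)
def sel(P,box,z0,z1):
    u0,u1,v0,v1=box; Q=P[v0:v1,u0:u1].reshape(-1,3); return Q[(Q[:,2]>z0)&(Q[:,2]<z1)]
E
python3 - <<'E'
from h import *
d=np.load("top0.npy"); P=cloud(d,"top"); im=cv2.imread("pics/top0.png")
print("bench",np.median(P[300:350,200:300,2]),"noise",P[320:340,200:250,2].std())
for nm,box,z0,z1 in [("bridge",(265,350,150,205),.083,.1),("bar",(260,355,200,230),.055,.07),("jigbase",(265,345,150,250),.007,.018),
  ("rails",(280,330,185,245),.036,.048),("restup",(395,445,175,245),.062,.08),("restbase",(395,445,175,245),.006,.02),
  ("wheel",(355,400,240,280),.010,.05),("hub",(355,400,240,280),.024,.05),("block",(350,395,115,165),.02,.06),("jar",(420,465,255,290),.03,.1)]:
    print(nm,*rect(sel(P,box,z0,z1)))
def up(b,k): u0,u1,v0,v1=b; return cv2.resize(im[v0:v1,u0:u1],None,fx=k,fy=k,interpolation=cv2.INTER_CUBIC)
cv2.imwrite("pics/crop0.png",up((255,455,150,300),4))
E
```

```text
bench 0.00020816781276871788 noise 0.07554814292757721
bridge [616.7 -34.  119.2  24.3 -88.8] [616.4 -33.3  90.5] 578
bar [542.7 -40.6 180.1  22.1 -89.5] [542.7 -40.4  62.2] 738
jigbase [582.  -34.6 190.2 125.2   1. ] [579.3 -34.2  12.3] 2585
rails [ 5.505e+02 -3.530e+01  1.158e+02  1.137e+02 -5.000e-01] [564.3 -20.2  42. ] 224
restup [ 549.2 -318.6  110.1   30.2  -20. ] [ 588.  -321.9   69.9] 130
restbase [ 544.3 -316.3  152.2   78.4   -8.4] [ 548.4 -316.7   10.2] 990
wheel [ 4.353e+02 -2.101e+02  6.240e+01  6.220e+01 -1.000e-01] [ 436.2 -209.2   16.6] 563
hub [ 435.9 -210.5   23.1   21.7   70.6] [ 436.1 -210.1   30.4] 81
block [ 722.2 -200.8   90.2   46.3   14.3] [ 720.6 -198.7   40. ] 783
jar [ 406.6 -359.6   60.    58.7   30.4] [ 407.4 -357.6   45.2] 569
```

View pics/crop0.png

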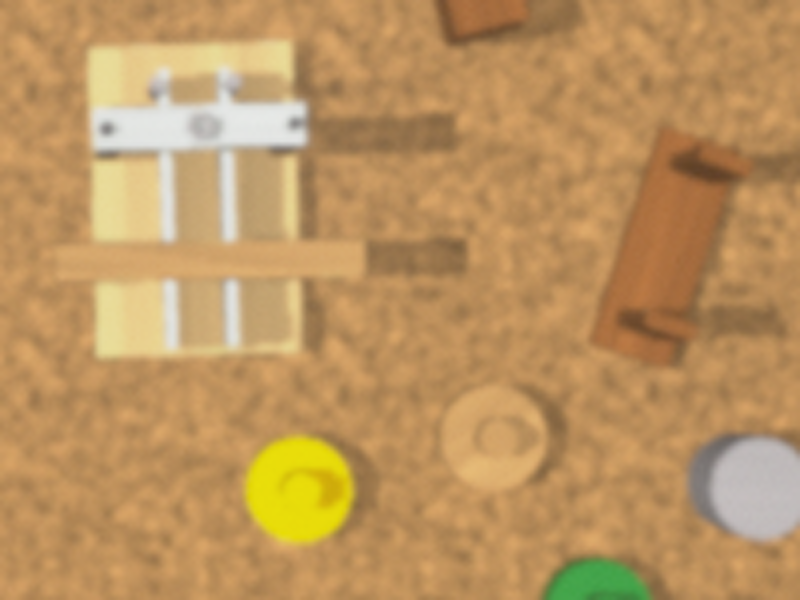

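```bash
cat >> h.py <<'E'
J=np.array([.582,-.0346]); JA=np.radians(1.1); R_=np.array([.5492,-.3186]); RA=np.radians(-20)
W=np.array([.4356,-.2103])
def Q(a): return [0,np.cos(a/2),np.sin(a/2),0]
def loc(o,a,x,y): return o+np.array([np.cos(a)*x-np.sin(a)*y,np.sin(a)*x+np.cos(a)*y])
def p3(xy,z): return [float(xy[0]),float(xy[1]),z]
def st(t=""):
    s=get_state(); print(t,round(s["time"],2),np.round(s["tcp_pos"],4),"w",round(float(s["width"]),4),"gf",np.round(s["gripper_force"],1),"F",np.round(s["contact_force"],1))
    return s
E
python3 - <<'E'
from h import *
A=np.radians(-89.5); b=np.array([.5367,-.0355])
for n,xy,a in [("bar",b,A),("rest",R_,RA),("wheel",W,JA),("jig",loc(J,JA,-20,0)/1 if 0 else loc(J,JA,-.02,0),JA)]:
    print(n,np.round(ctrl.ik(p3(xy,.1),Q(a)),2))
ctrl.movep(p3(b,.16),Q(A)); st()
ctrl.movel(p3(b,.036)); st()
ctrl.close_gripper(40); st("closed")
ctrl.movel(p3(b,.2),max_speed=.2); st("lift")
im,d=vision.grab_frame("top"); cv2.imwrite("pics/a.png",im[150:350,200:480]); P=cloud(d,"top"); np.save("a.npy",d)
E
```

```text
bar [-0.62  0.81  1.15  1.91 -0.88  1.04 -2.21]
rest [ 0.54  0.64 -0.08  1.64  0.06  0.86 -1.49]
wheel [ 0.56  0.46 -0.24  2.04  0.17  0.66 -1.33]
jig [ 0.21  0.56 -0.29  1.84  0.22  0.78 -1.75]
 2.32 [ 0.5366 -0.0364  0.1601] w 0.0851 gf 0.0 F [-0.3 -1.1  0.6]
 3.29 [ 0.536  -0.0356  0.0359] w 0.0851 gf 1.1 F [-1.3 -0.2  0.8]
closed 3.89 [ 0.5371 -0.0356  0.0363] w 0.0215 gf 39.9 F [ 0.4 -0.2  3.5]
lift 4.86 [ 0.536  -0.035   0.1989] w 0.0214 gf 39.6 F [-0.2 -0.3 -1.7]
```

```bash
python3 - <<'E'
from h import *
t=loc(R_,RA,-.0052,0)
ctrl.movep(p3(t,.17),Q(RA)); st()
ctrl.movel(p3(t,.085)); ctrl.movel(p3(t,.065),max_speed=.04); st("down")
ctrl.ungrasp(); st("open")
ctrl.movel(p3(t,.18),max_speed=.2); ctrl.movep(p3(W,.12),Q(JA)); st()
im,d=vision.grab_frame("top"); cv2.imwrite("pics/b.png",cv2.resize(im[150:310,270:470],None,fx=4,fy=3.75)); np.save("b.npy",d)
P=cloud(d,"top"); print(*rect(sel(P,(380,460,165,250),.084,.098)))
im,d=vision.grab_frame("side"); cv2.imwrite("pics/bs.png",im)
E
```

```text
6.16 [ 0.5445 -0.3157  0.1693] w 0.0215 gf 39.5 F [-0.5  0.6 -1.5]
down 7.53 [ 0.5442 -0.3169  0.0648] w 0.0218 gf 39.6 F [-0.2  0.2 -1.5]
open 8.17 [ 0.5443 -0.3169  0.065 ] w 0.085 gf 0.0 F [ 0.6  0.8 -0.2]
 9.58 [ 0.4355 -0.21    0.1194] w 0.0855 gf 0.0 F [ 0.5 -0.1 -0.4]
[ 551.2 -318.2  180.4   24.4  -20.2] [ 554.8 -318.9   90.1] 798
```

View pics/b.png

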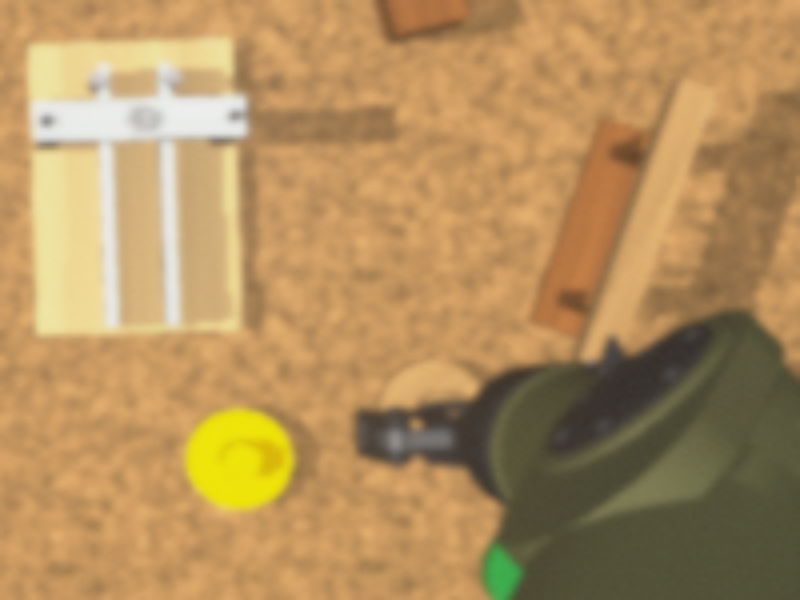

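The bar lies on the rest: centre within about 2 mm, top at 90 mm, heading -20.2°. The gripper is above the wheel, so I'll grip the hub next.

```bash
python3 - <<'E'
from h import *
ctrl.movel(p3(W,.035)); ctrl.movel(p3(W,.0195),max_speed=.04); st("at wheel")
ctrl.close_gripper(40); st("closed")
ctrl.movel(p3(W,.13)); s=st("lift")
if s["width"]>.02:
    t=loc(J,JA,-.035,0)
    ctrl.movep(p3(t,.13),Q(JA)); st()
    ctrl.movel(p3(t,.075)); 
    for z in (.066,.064,.063,.062): 
        ctrl.movel(p3(t,z),max_speed=.02); s=st("down")
        if s["contact_force"][2]>2: break
im,d=vision.grab_frame("side"); cv2.imwrite("pics/c.png",cv2.resize(im[150:270,200:360],None,fx=5,fy=5))
E
```

```text
at wheel 10.94 [ 0.4355 -0.2103  0.0194] w 0.0853 gf 0.0 F [ 1.  -1.1  0.2]
closed 11.55 [ 0.4357 -0.2103  0.0198] w 0.0219 gf 39.0 F [-0.4  0.4  5.7]
lift 12.43 [ 0.4352 -0.2099  0.1293] w 0.0219 gf 39.2 F [-0.2 -0.1 -0.7]
 13.28 [ 0.5463 -0.0362  0.1294] w 0.0221 gf 39.2 F [-0.1 -0.1 -1.8]
down 14.39 [ 0.547  -0.0352  0.066 ] w 0.0219 gf 39.2 F [-0.4  0.2  0.5]
down 14.64 [ 0.5469 -0.0353  0.0639] w 0.0218 gf 39.2 F [ 0.6  0.6 -0.2]
down 14.89 [ 0.547  -0.0353  0.063 ] w 0.0221 gf 39.2 F [ 0.4  0.1 -0. ]
down 15.14 [ 0.547  -0.0353  0.062 ] w 0.0218 gf 39.2 F [-0.4 -0.1 -0.8]
```

View pics/c.png

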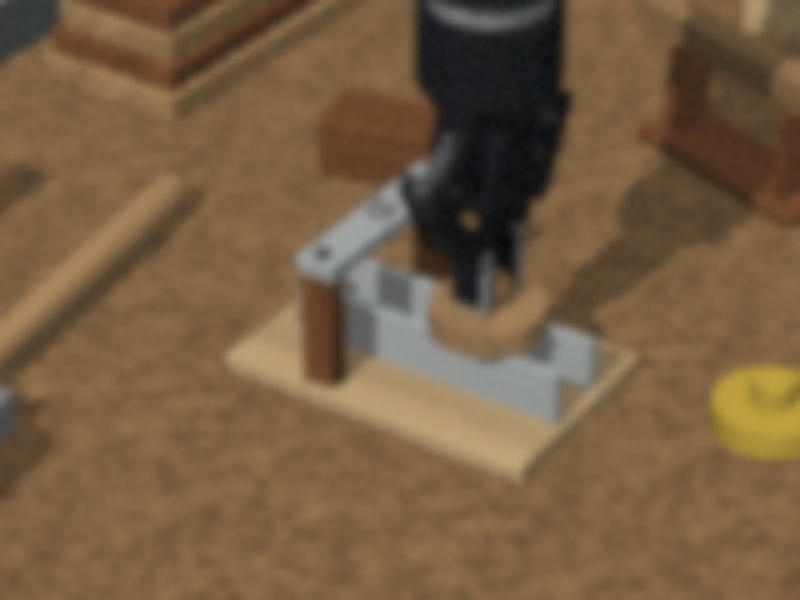

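The wheel is level on the rails, hub up, held by the hub at about (490,320) in the crop. Next I release it and push it from behind with the fingers shut.

```bash
python3 - <<'E'
from h import *
t=loc(J,JA,-.035,0)
ctrl.movel(p3(t,.0614),max_speed=.02); ctrl.ungrasp(); st("released")
ctrl.movel(p3(t,.14),max_speed=.2)
b=loc(J,JA,-.095,0); ctrl.movel(p3(b,.14),max_speed=.2); ctrl.close_gripper(20)
im,d=vision.grab_frame("top"); P=cloud(d,"top"); Q_=sel(P,(280,335,180,240),.053,.062); print(*rect(Q_),J*1000)
ctrl.movel(p3(b,.048)); s0=st("down")
ctrl.movel(p3(loc(J,JA,-.02,0),.048),max_speed=.03); st("pushed")
ctrl.movel(p3(loc(J,JA,-.013,0),.048),max_speed=.02); ctrl.pause(.2)
f=np.array([np.cos(JA),np.sin(JA)])
f0=np.mean([get_state()["contact_force"][:2]@f for _ in range(5)])
for x in np.arange(-.0125,-.002,.0005):
    ctrl.movel(p3(loc(J,JA,x,0),.048),max_speed=.01); s=get_state()
    F=s["contact_force"][:2]@f-f0; xx=(np.array(s["tcp_pos"][:2])-J)@f; print(round(x,4),round(xx,4),round(F,2))
    if F<-5: break
st()
im,d=vision.grab_frame("side"); cv2.imwrite("pics/d.png",cv2.resize(im[150:270,200:360],None,fx=5,fy=5))
E
```

```text
released 16.07 [ 0.547  -0.0353  0.0614] w 0.0856 gf 0.0 F [0.1 0.7 0.9]
[581.3 -43.  110.7  19.7 -51.6] [562.5 -13.3  57.9] 82 [582.  -34.6]
down 18.65 [ 0.4873 -0.0367  0.0485] w 0.0002 gf 0.0 F [ 1.2 -0.2 -0.2]
pushed 21.3 [ 0.5619 -0.035   0.048 ] w 0.0001 gf 0.0 F [ 0.5  0.2 -0.7]
-0.0125 -0.0125 0.77
-0.012 -0.012 0.09
-0.0115 -0.0115 -0.0
-0.011 -0.0109 0.33
-0.0105 -0.0104 -0.38
-0.01 -0.0099 -0.0
-0.0095 -0.0094 0.44
-0.009 -0.0091 -0.41
-0.0085 -0.009 -2.54
-0.008 -0.0089 -4.95
-0.0075 -0.0088 -6.06
 24.75 [ 0.5732 -0.0349  0.0479] w 0.0001 gf 3.2 F [-6.1 -0.7  4.6]
```

View pics/d.png

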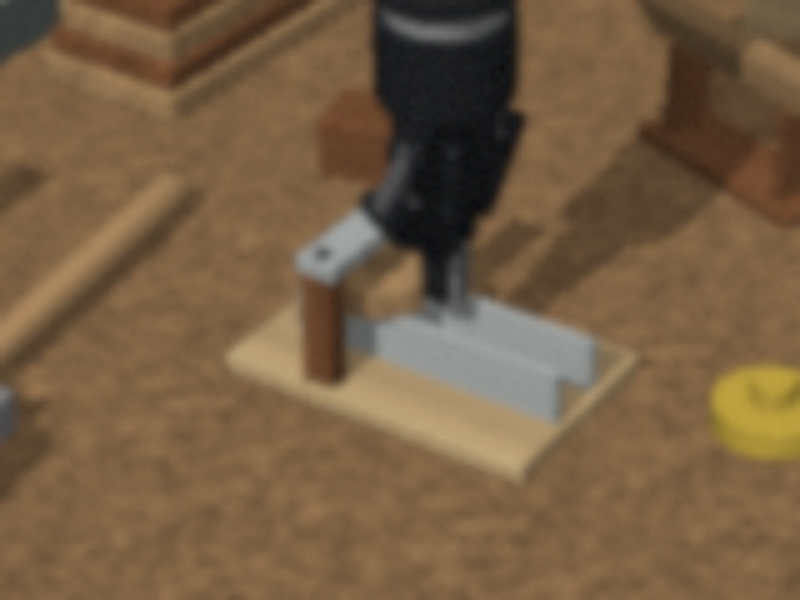

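The shut fingers are against the wheel's rim under the bridge, and the force built up at the expected depth. I'll back off and check the fit from above.

```bash
python3 - <<'E'
from h import *
from scipy.optimize import minimize
ctrl.movel(p3(loc(J,JA,-.05,0),.048),max_speed=.1)
ctrl.movel(p3(loc(J,JA,-.07,0),.16),max_speed=.2)
q=p3(loc(J,JA,-.12,-.2),.2); ctrl.movep(q,Q(JA)); st()
im,d=vision.grab_frame("top"); P=cloud(d,"top"); cv2.imwrite("pics/e.png",cv2.resize(im[150:250,265:345],None,fx=6,fy=6,interpolation=cv2.INTER_CUBIC)); np.save("e.npy",d)
R=np.array([[np.cos(JA),np.sin(JA)],[-np.sin(JA),np.cos(JA)]])
S=P[150:250,265:345]; X=(S[...,:2]-J)@R.T*1000; z=S[...,2]*1000
on=(abs(z-58)<2.5); off=(z<50)
# disc classifier fit: wheel-top pixels inside, lower pixels outside (test point at wheel-top height ignored)
A=X[on]; print(len(A),A.min(0),A.max(0),np.median(z[on]))
A=A[(abs(A[:,0]-35)<40)&(abs(A[:,1])<40)]
m=A[:,0]<22; n=A[:,0]>48
print("front",m.sum(),A[m].min(0),A[m].max(0),"rear",n.sum(), A[n].min(0) if n.any() else "",A[n].max(0) if n.any() else "")
for r in np.unique(np.round(A[m][:,0]/2.4)): 
    k=A[m][np.round(A[m][:,0]/2.4)==r]; print(k.mean(0)[0].round(1),k[:,1].min().round(1),k[:,1].max().round(1))
from numpy.linalg import norm
g=lambda c: np.clip(norm(A-c,axis=1)-31.5,0,None).sum()+ .02*0
c=cv2.minEnclosingCircle(A[m|n].astype(np.float32)); print("enc",c)
b=rect(sel(P,(380,460,165,250),.084,.098)); print("bar",*b)
E
```

```text
26.94 [ 0.4663 -0.2351  0.1989] w -0.0001 gf 0.0 F [ 0.8 -0.5 -0.4]
276 [  3.16657816 -58.40611275] [68.22196836 29.72162922] 57.9362659953656
front 133 [  3.16657816 -28.09337371] [21.97343104 27.53956865] rear 107 [ 50.83235547 -25.21331551] [68.22196836 26.47261366]
3.4 -4.4 2.5
5.5 -11.6 7.1
7.8 -16.1 11.7
9.8 -18.6 18.5
12.2 -21.1 20.8
14.7 -21.0 23.1
17.0 -21.2 25.3
19.5 -25.8 27.5
21.3 -28.1 27.4
enc ((40.28799819946289, -0.10869444906711578), 37.36461639404297)
bar [ 562.8 -322.7  153.2   23.9  -20.3] [ 568.  -323.9   90.1] 656
```

View pics/e.png

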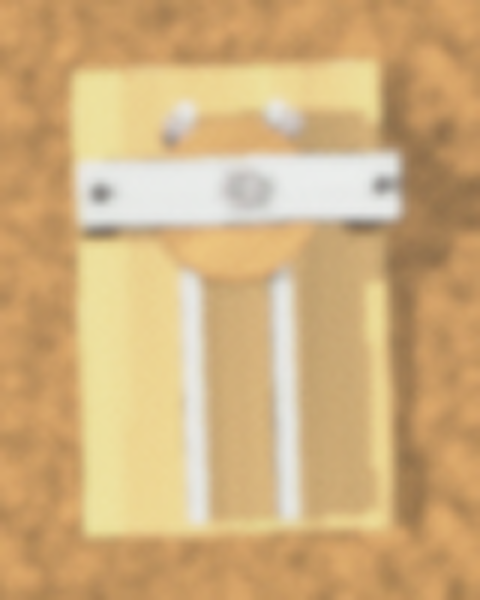

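```bash
python3 -c "
from station import ticket; print(ticket.close_job())"
```

```text
the job is handed in; nothing more can be done
None
```

I handed the job in at about 27 s: the gauge bar lies centred on its rest (about 2 mm off) and the hubbed wheel is on the rails under the bridge, hub up and pushed gently against both stop pins; `close_job` returned no verdict.

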